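# Make up two fibre-clamping kits

### The job

Make up the two kits from the parts in the row on the bench: the red-rimmed tray gets the silver fibre holder and the green collet, the blue-rimmed tray gets the black fibre holder and the brass collet. Lay each holder flat and right way up in its tray's grey-lined pocket, and push each collet, upright, down between its tray's two sprung jaws until it snaps and stands fully home on the tray floor. Leave the yellow holder, the bottle and the screwdriver where they are.

Things in the scene. Friction and masses are not known exactly. Their poses are not given: they have to be found in the camera images.
- red_tray: Red-rimmed black kit tray, fixed, 120 (x) by 210 (y) mm; origin: centre of underside. Floor 6 mm above the bench, rims 12. Grey-lined pocket 90 (x) by 70 (y) mm inside, centre (0, -50 mm), ribs 12 mm high. Clip centre (0, +55 mm), white dot: two sprung jaws with white noses 34 mm long in y, 32 mm apart in x, tops 35 mm above the bench. Clip action: see blue tray
- blue_tray: Blue-rimmed kit tray, same make, sizes and axes as the red one. Clip action, both trays: a collet pushed straight down on the clip centre spreads the jaws (10 mm travel each) and resists with about 5 to 12 N while its foot is 21 to 9 mm above the tray floor; then the noses slip over its flange, the force drops (they even pull it down) and it comes to stand on the floor
- silver_holder: Silver fibre holder, bare aluminium with dark discs; loose block 60 (x) by 36 (y) by 30 (z) mm, 0.14 kg: base 17 mm high, on it a 46 mm long lid that leaves a low step at the +x end; two round discs on the lid's top. Take it across its 36 mm width. Origin: centre of its underside; z up when right way up
- black_holder: Black fibre holder, black with steel discs; loose block 60 (x) by 36 (y) by 30 (z) mm, 0.14 kg: base 17 mm high, on it a 46 mm long lid that leaves a low step at the +x end; two round discs on the lid's top. Take it across its 36 mm width. Origin: centre of its underside; z up when right way up
- yellow_holder: Yellow fibre holder, yellow with black discs: a spare that stays where it is; loose block 60 (x) by 36 (y) by 30 (z) mm, 0.14 kg: base 17 mm high, on it a 46 mm long lid that leaves a low step at the +x end; two round discs on the lid's top. Take it across its 36 mm width. Origin: centre of its underside; z up when right way up
- green_collet: Green collet, painted green; 70 mm tall, 0.16 kg, round about z, standing loose. From below: foot 26 mm across widening to a 40 mm flange (13 to 18 mm up), a 30 mm neck (23 to 33 mm up), then a straight barrel of 34 mm diameter to the top, to be held there. Origin: centre of its underside; z up
- brass_collet: Brass collet, brass-coloured; 70 mm tall, 0.16 kg, round about z, standing loose. From below: foot 26 mm across widening to a 40 mm flange (13 to 18 mm up), a 30 mm neck (23 to 33 mm up), then a straight barrel of 34 mm diameter to the top, to be held there. Origin: centre of its underside; z up
- bottle: Small amber bottle with a white cap, 44 mm diameter, 100 mm tall, standing loose on the bench between the trays; to be left alone. Origin: centre of its underside
- screwdriver: Screwdriver with an orange handle, 170 mm long, lying loose on the bench beyond the trays; to be left alone. Origin: on its underside, x along it
Things that resemble listed ones, but are neither listed nor needed, are in the scene too. Of the things that look like the brass_collet, the middle-sized one is meant. Several things have the shape of the black_holder; the one meant has the colours described above.

How it is judged:
By the outcome, as a careful person would: the job done as asked, in the order asked, and still so for the second after the job is handed in, with the robot touching nothing.
It also fails if it takes over 104 s, if anything falls off the work surface, if the arm or the gripper's body presses on something with over 40 N, if the wrist force passes 120 N, or if a joint passes its speed limit or range.

### The arm

A 6-joint arm with a two-finger parallel gripper is mounted at the origin on the work surface. World frame = base frame: x ahead of the robot, y to its left, z up, the work surface at z = 0. Lengths are in m, angles in degrees, forces in N, time in s.
With the tool pointing down it reaches from about 0.4 to 0.825 m from the base axis. Payload 7 kg.
Tool frame: the origin (TCP) lies midway between the tips of the shut fingers; the grasp point (between the pads) lies 19 mm behind it (hold_point_z is the distance from the TCP to the grasp point, in m); z points along the fingers, y is the line along which they close (so a half turn about z gives the same grasp; the last joint's range is limited). The gripper opens to 88 mm and grips with 3 to 60 N. Pads are 19 mm wide; open, the fingers measure 130 mm over their backs; the gripper's body (78 mm by 193 mm) begins 47 mm behind the grasp point.
Start: joints at [-53.91, 20.546, 0.682, 0, -70.136, -16.507], TCP at [0.226, -0.636, 0.203] pointing down, gripper open.
Joint ranges: [-176.03, 176.03], [-82.01, 121.73], [-58.28, 71.71], [-173.87, 95.51], [-174.79, -0.11], [-173.66, 173.66]. Speed limits (degrees/s): [136.94, 136.94, 172.46, 180, 180, 180].

### API

Orientations are given as [roll, pitch, yaw] about the fixed x, y, z axes, in that order (R = Rz(yaw) Ry(pitch) Rx(roll)).
In Python, from plant import get_state, capture, close_job, hold_point_z gives the robot as it stands.
- The arm moves only by the shell command python3 -m inch 'ROWS' [FORCE]. ROWS is text: rows parted by semicolons, each of 5 numbers parted by spaces: the shift along the tool's x, y, z normalised to -1 to 1, where 1 is 0.15 m, then the turn about the tool's z normalised to -1 to 1, where 1 is 360 degrees, then the opening, from 0 (shut) to 1 (fully open). In form: tx ty tz spin grip; .... A call has exactly 8 rows; each row shifts and turns the commanded pose from where the row before left it, along the tool's axes as they then stand; what a row does not reach is not made up. A row lasts 1/8 s, in which the tool goes at most 62.5 mm and 10.7 degrees, less where a joint would pass 70% of its speed; a pose out of reach is approached as far as the arm can. A call with a number of a shift or a turn outside -1 to 1 is refused whole. A call with a gripper value outside its range is refused whole. The fingers move at their own pace and stop on an object; FORCE is the grip in N (left out, the last holds). Time passes only in rows, so rows that do not move let the fingers close, or fill a call up. It gives the time, the measured TCP pose, the force, the opening and the grip force at its end, in the units of the state.
- get_state(): the state, without advancing time (a new reading comes with each control period).
- capture(name): name is "scene" or "top"; returns a dict with "color" (480x640x3 uint8, blue, green, red), "mtx" (3x3 intrinsics, pixels), "dist_coeffs" ([k1, k2, p1, p2, k3] as OpenCV has them; the pictures are not rectified), "R" (3x3) and "t" (3): a world point X has camera coordinates R X + t. Camera axes: x right, y down, z forward; pixel columns grow to the right and rows downward; lengths in m; the calibration is good to about 2 mm. A picture is of the moment at which its call begins. There is no depth.
- close_job(): hands the job in; it is judged then, once.
The state is a dict: "time_s": time; "joints": joint angles; "qd": joint speeds; "joint_torque": joint torques, N m; "tcp_pos": TCP position; "eef_rot": TCP orientation; "contact_force": force on the tool from outside, world axes, zero at the start; "moment": the same for the moment, N m; "gripper_width": finger opening in m; "gripper_force": force on a finger pad.
Only numpy, scipy, OpenCV 4.12 (cv2) and the standard library are available. Lean on these libraries where they do the work, as an engineer would, in place of code of your own. Each camera call takes 0.05 s, during which the arm holds its last target. There are 200 camera calls.

## Working session

There is one attempt and no reset: what is moved stays moved. The work goes in short steps, Python scripts to look and compute and a shell command to move; the robot and the scene stay as the last step left them, time stands still between calls to the robot, and variables do not carry over. Pictures are saved under pics/ and viewed, at most 16 in all, crops included, and the job is handed in when it is done.

```bash
mkdir -p pics; ls
python3 - <<'E'
from plant import *
import cv2
s=get_state();print(s['tcp_pos'],s['eef_rot'],hold_point_z if not callable(hold_point_z) else hold_point_z(),s['gripper_width'])
for n in("scene","top"):
    c=capture(n);cv2.imwrite(f'pics/{n}0.png',c['color']);print(n,c['mtx'],c['dist_coeffs'],c['R'],c['t'])
E
```

```text
pics
[ 0.22604774 -0.63546972  0.20231537] [ 1.79904775e+02 -7.89117073e-03 -1.60423703e+02] 0.0188 0.08780907121457848
scene [[447.75010483   0.         309.04106397]
 [  0.         447.75010483 240.04611223]
 [  0.           0.           1.        ]] [-0.07358502  0.          0.          0.          0.        ] [[-0.58644206  0.80992248  0.01054922]
 [ 0.58503636  0.4325439  -0.68603078]
 [-0.56019475 -0.39614563 -0.72749604]] [ 0.32783377 -0.28869097  1.02816516]
top [[470.94222442   0.         314.91403154]
 [  0.         470.94222442 243.23360573]
 [  0.           0.           1.        ]] [-0.10978972  0.          0.          0.          0.        ] [[ 0.00469492 -0.99998116 -0.0039543 ]
 [-0.99433907 -0.0042486  -0.1061686 ]
 [ 0.1061498   0.00443037 -0.99434028]] [0.01204442 0.56982159 0.89903755]
```

View pics/scene0.png

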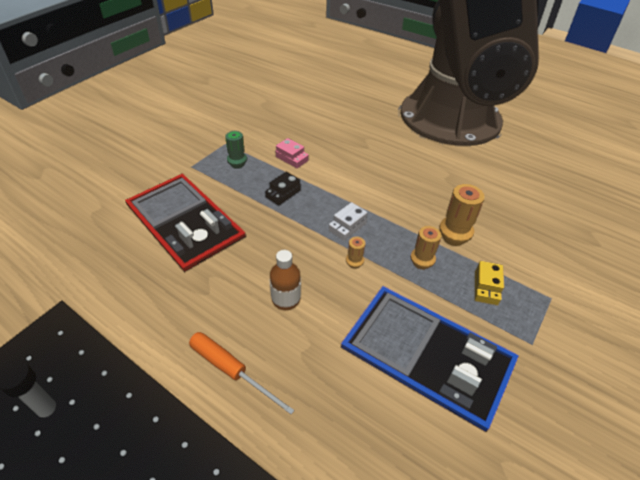

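View pics/top0.png

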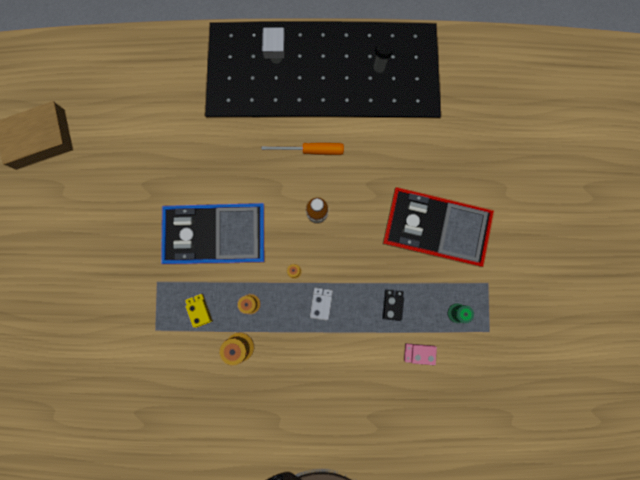

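Top view: the blue tray is at about (213,233) and the red tray at about (438,227), tilted. In the row are the yellow holder (197,310), mid brass collet (247,304), silver holder (321,304), black holder (393,305) and green collet (461,313). The decoys are off the row: a small brass (293,270), a big brass (233,350) and a pink holder (420,354).

Run:
```python
import cv2
i=cv2.imread('pics/top0.png')
a=cv2.resize(i[195:335,150:345],None,fx=4.1,fy=4.1,interpolation=cv2.INTER_CUBIC)
b=cv2.resize(i[180:335,300:500],None,fx=3.87,fy=3.87,interpolation=cv2.INTER_CUBIC)
cv2.imwrite('pics/a.png',a);cv2.imwrite('pics/b.png',b)
```

```text
(no output)
```

View pics/a.png

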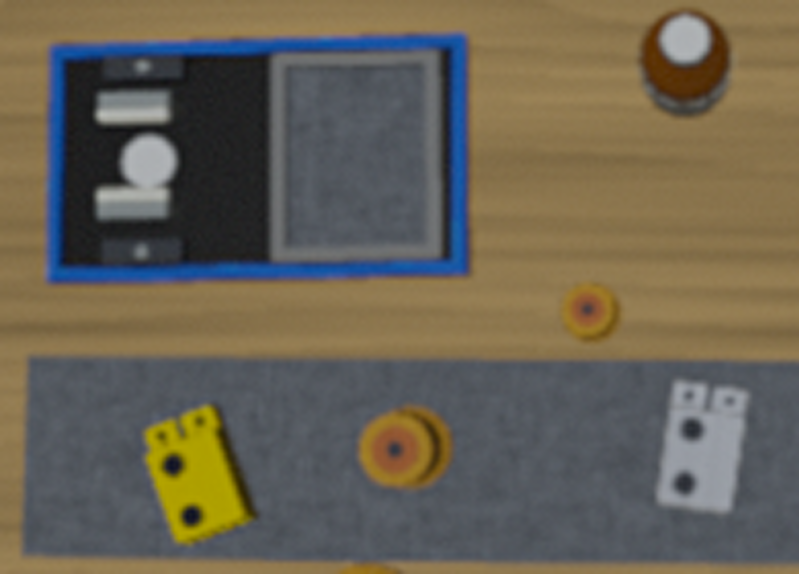

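View pics/b.png

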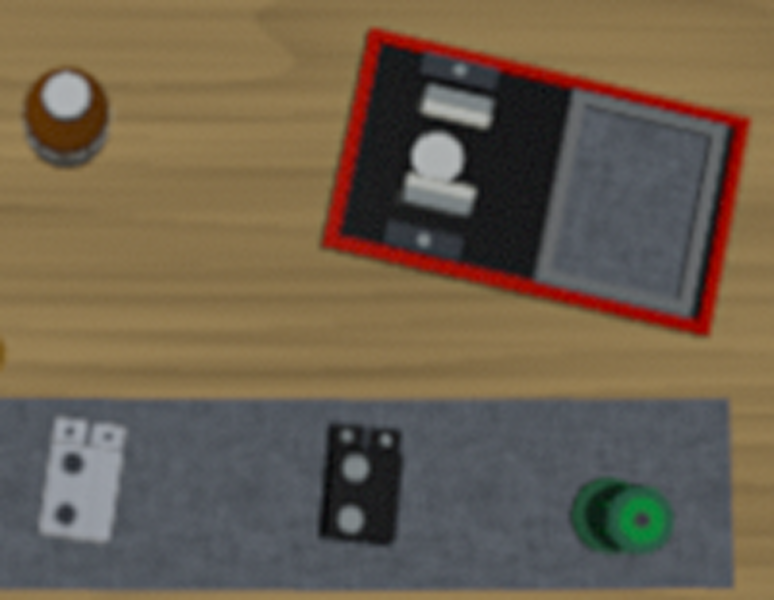

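The crops show the tray corners and the clip dots: blue (149,161) in a, red (437,157) in b. They also show the lid edges and the collet tops: brass (398,449) in a, green (640,519) in b. Next I fit poses from these and check them in the scene view.

```bash
cat > h.py <<'E'
import numpy as np, cv2
from plant import *
from scipy.optimize import least_squares
def proj(c,P): 
    return cv2.projectPoints(np.atleast_2d(np.float64(P)),cv2.Rodrigues(c['R'])[0],np.float64(c['t']),c['mtx'],np.float64(c['dist_coeffs']))[0][:,0]
def W(p,L):
    x,y,a=p;L=np.atleast_2d(np.float64(L));c,s=np.cos(a),np.sin(a)
    return np.c_[x+c*L[:,0]-s*L[:,1],y+s*L[:,0]+c*L[:,1],L[:,2]]
def fit(c,L,uv,p0,turn=True):
    f=lambda q:(proj(c,W(q if turn else (*q,0),L))-uv).ravel()
    r=least_squares(f,p0 if turn else p0[:2],x_scale=[.01,.01,.1][:3 if turn else 2]);return r.x,np.abs(r.fun).max()
A=lambda *q:np.array([150,195])+(np.array(q)+.5)/4.1-.5
B=lambda *q:np.array([300,180])+(np.array(q)+.5)/3.87-.5
def rel(x,y,yaw,z):
    "rows needed (total, units) to bring TCP to x,y with closing line (tool y) at world angle yaw deg, tip height z"
    s=get_state();p=s['tcp_pos'];R=np.array([s['eef_rot']]).ravel();t=np.radians(R[2])
    # tool: roll180 -> tool x=(cos,sin), tool y=(sin,-cos), z down
    d=np.array([x,y])-p[:2];tx=d@[np.cos(t),np.sin(t)];ty=d@[np.sin(t),-np.cos(t)];tz=p[2]-z
    yt=R[2]-90; k=(yaw-yt+90)%180-90   # world turn wanted ccw; tool z down -> spin=-k
    print('at',p.round(4),R.round(1),'shift',np.round(np.array([tx,ty,tz])/.15,3),'spin',round(-k/360,4),'or',round((-k+(180 if k>0 else -180))/360,4),'q6',np.round(s['joints'][5],1),'t',round(s['time_s'],2))
E
python3 - <<'E'
from h import *
c=capture('top');sc=capture('scene')
T=[[.06,.105,.012],[.06,-.105,.012],[-.06,-.105,.012],[-.06,.105,.012],[0,.055,.006]]
H=lambda:[[.016,.018,.03],[.016,-.018,.03],[-.03,-.018,.03],[-.03,.018,.03],[.03,.018,.017],[.03,-.018,.017]]
ob={}
def go(n,L,uv,p0,turn=True):
    p,r=fit(c,L,uv,p0,turn); print(n,p[:2].round(4),np.degrees(p[2]).round(1) if turn else '',r.round(2)); ob[n]=(p if turn else (*p,0),L)
go('blue',T,A((50,47),(466,35),(468,274),(49,282),(149,161)),[.6,.2,0])
go('red',T,B((371,29),(748,119),(707,335),(323,246),(437,157)),[.6,-.2,-.2])
go('silver',H(),A((670,410),(743,417),(733,513),(657,504),(674,380),(748,388)),[.45,0,0])
go('black',H(),B((327,452),(402,458),(391,544),(320,538),(331,424),(402,430)),[.45,-.15,0])
go('brass',[[0,0,.07]],A((398,449)),[.45,.15],False)
go('green',[[0,0,.07]],B((640,519)),[.45,-.3],False)
go('bottle',[[0,0,.1]],A((686,40)),[.6,0],False)
im=cv2.resize(sc['color'][130:440,110:560],None,fx=1.75,fy=1.75,interpolation=cv2.INTER_CUBIC)
for n,(p,L) in ob.items():
    for u in proj(sc,W(p,L)): cv2.circle(im,tuple(int(v) for v in (u-[110,130])*1.75),2,(255,0,255),-1)
cv2.imwrite('pics/s1.png',im)
E
```

```text
blue [0.5913 0.2235] 1.6 0.53
red [ 0.6073 -0.2376] -13.0 0.82
silver [0.4516 0.002 ] -6.7 0.43
black [ 0.4492 -0.1392] -6.7 1.08
brass [0.4503 0.1416]  0.0
green [ 0.4332 -0.2688]  0.0
bottle [0.6343 0.0109]  0.0
```

View pics/s1.png

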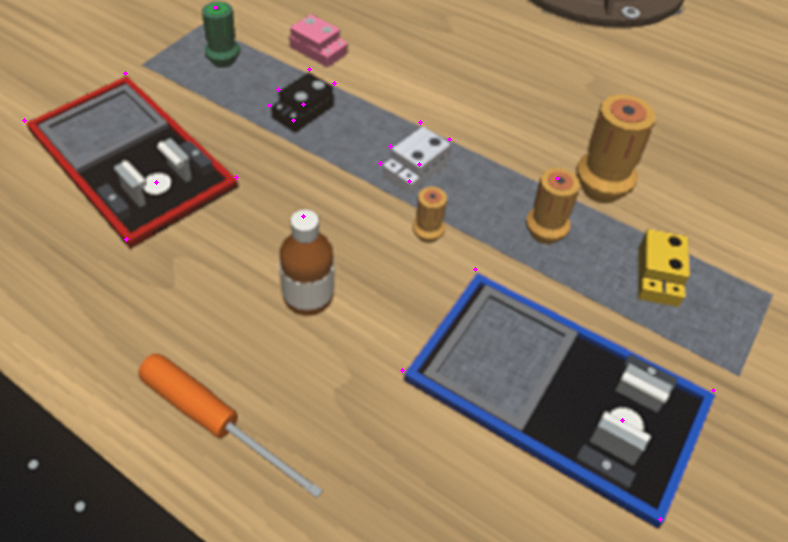

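Everything fits the sizes. The scene overlay agrees within about 2 px, apart from a small shared offset from calibration. Moving to the silver holder.

```bash
python3 -c "
from h import *
rel(.4516,.002,83.3,.15)"
```

```text
at [ 0.2261 -0.6356  0.2027] [ 179.9   -0.  -160.4] shift [-2.841  3.501  0.351] spin 0.073 or -0.427 q6 -16.5 t 0.2
```

```bash
python3 -m inch '-.2185 .2693 .027 0 1;-.2185 .2693 .027 0 1;-.2185 .2693 .027 0 1;-.2185 .2693 .027 0 1;-.2185 .2693 .027 0 1;-.2185 .2693 .027 0 1;-.2185 .2693 .027 0 1;-.2185 .2693 .027 0 1'
python3 -m inch '-.2185 .2693 .027 0 1;-.2185 .2693 .027 0 1;-.2185 .2693 .027 0 1;-.2185 .2693 .027 0 1;-.2185 .2693 .027 0 1;0 0 0 .0243 1;0 0 0 .0243 1;0 0 0 .0244 1'
python3 -c "
from h import *
rel(.4516,.002,83.3,.013)"
```

```text
time_s: 1.2
tcp_pos: [0.3653, -0.242, 0.1709]
eef_rot: [-180.0, 0.0, -160.4]
contact_force: [1.0, -0.4, -0.6]
gripper_width: 0.0877
gripper_force: 0.0
time_s: 2.2
tcp_pos: [0.4515, 0.0019, 0.1505]
eef_rot: [-180.0, -0.0, 173.0]
contact_force: [-0.1, -0.4, -0.8]
gripper_width: 0.0875
gripper_force: 0.0
at [0.4515 0.0019 0.1505] [-180.   -0.  173.] shift [-0.001  0.001  0.917] spin -0.0007 or 0.4993 q6 -122.3 t 2.2
```

```bash
python3 -m inch '0 0 .2 0 .75;0 0 .2 0 .75;0 0 .2 0 .75;0 0 .2 0 .75;0 0 .117 0 .75;0 0 0 0 .2;0 0 0 0 .2;0 0 0 0 .2' 25
python3 -m inch '0 0 0 0 .2;0 0 0 0 .2;0 0 -.1 0 .2;0 0 -.2 0 .2;0 0 -.2 0 .2;0 0 -.2 0 .2;0 0 0 0 .2;0 0 0 0 .2'
python3 -c "
from h import *
rel(.5961,-.2863,77,.08)"
```

```text
time_s: 3.2
tcp_pos: [0.4523, 0.0019, 0.014]
eef_rot: [179.9, 0.1, 173.3]
contact_force: [0.2, -0.4, -0.3]
gripper_width: 0.0414
gripper_force: 0.0
time_s: 4.2
tcp_pos: [0.4513, 0.0016, 0.1178]
eef_rot: [180.0, -0.0, 173.3]
contact_force: [-0.3, -1.1, 0.2]
gripper_width: 0.0177
gripper_force: 0.0
at [0.4513 0.0016 0.1178] [180.   -0.  173.3] shift [-1.183 -1.793  0.252] spin 0.0175 or -0.4825 q6 -122.0 t 4.2
```

Run:
```python
from h import *
c=capture('top');s=capture('scene')
a=cv2.resize(c['color'][230:350,230:410],(450,300),interpolation=cv2.INTER_CUBIC)
b=cv2.resize(s['color'][130:330,250:450],(300,300),interpolation=cv2.INTER_CUBIC)
cv2.imwrite('pics/m1.png',np.hstack([a,b]))
```

```text
(no output)
```

View pics/m1.png

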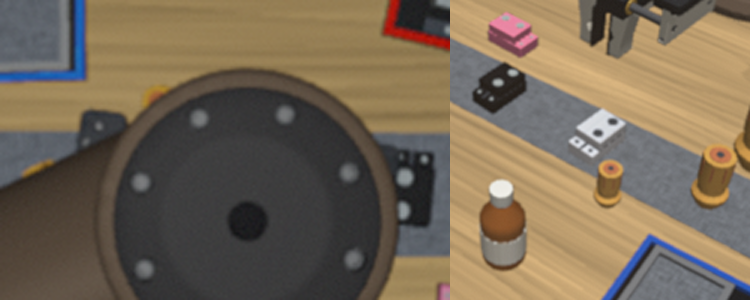

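The gripper closed to nothing and the holder stayed put: in the scene crop it is at (600,130), unmoved. The pads evidently sit well behind the tips, so I'll regrip lower and read the force before lifting.

```bash
python3 -m inch '0 0 0 0 .75;0 0 0 0 .75;0 0 0 0 .75;0 0 0 0 .75;0 0 0 0 .75;0 0 .2 0 .75;0 0 .2 0 .75;0 0 .2 0 .75' 30
python3 -m inch '0 0 .1 0 .75;0 0 .032 0 .75;0 0 0 0 0.2;0 0 0 0 .2;0 0 0 0 .2;0 0 0 0 .2;0 0 0 0 .2;0 0 0 0 .2'
```

```text
time_s: 5.3
tcp_pos: [0.4518, 0.0017, 0.0274]
eef_rot: [180.0, 0.0, 173.3]
contact_force: [0.4, 0.3, -0.4]
gripper_width: 0.0658
gripper_force: 0.0
time_s: 6.3
tcp_pos: [0.4516, 0.0017, 0.0083]
eef_rot: [180.0, 0.0, 173.3]
contact_force: [-0.3, -0.3, -0.3]
gripper_width: 0.018
gripper_force: 0.0
```

Run:
```python
from h import *
s=capture('scene')
print(proj(s,[get_state()['tcp_pos']]))
cv2.imwrite('pics/m2.png',cv2.resize(s['color'][90:290,250:480],None,fx=3,fy=3,interpolation=cv2.INTER_CUBIC))
```

```text
[[346.53334469 222.90798707]]
```

View pics/m2.png

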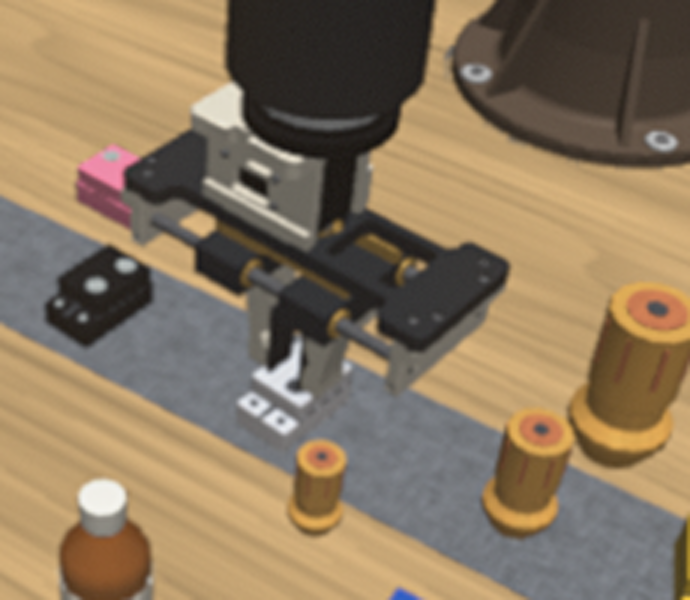

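The tips in the picture, at about (325,395), sit right on the lid's top, roughly 20 mm above where the reported TCP would put them (290,399). I'll check with a gentle probe downwards.

```bash
python3 -m inch '0 0 .007 0 .2;0 0 .007 0 .2;0 0 0 0 .2;0 0 0 0 .2;0 0 0 0 .2;0 0 0 0 .2;0 0 0 0 .2;0 0 0 0 .2' | egrep 'pos|force'
```

```text
tcp_pos: [0.4517, 0.0016, 0.0069]
contact_force: [-4.7, 0.5, 14.2]
gripper_force: 6.9
```

The probe confirms it: contact with the 30 mm lid came at a reported z of about 0.0072, so the true tip height is the reported height plus about 23 mm. Opening, then regripping at true tip height 8 mm.

```bash
python3 -m inch '0 0 -.1 0 .75;0 0 -.125 0 .75;0 0 0 0 .75;0 0 0 0 .75;0 0 0 0 .75;0 0 0 0 .75;0 0 .1 0 .75;0 0 .1 0 .75'
python3 -m inch '0 0 .1 0 .75;0 0 .063 0 .75;0 0 0 0 0.2;0 0 0 0 .2;0 0 0 0 .2;0 0 0 0 .2;0 0 0 0 .2;0 0 0 0 .2'|egrep 'pos|force|wid'
```

```text
time_s: 8.35
tcp_pos: [0.4517, 0.0017, 0.0094]
eef_rot: [180.0, 0.0, 173.3]
contact_force: [-0.1, 0.4, 0.2]
gripper_width: 0.0657
gripper_force: 0.0
tcp_pos: [0.452, 0.0018, -0.0141]
contact_force: [-2.0, 1.3, 5.8]
gripper_width: 0.0354
gripper_force: 29.9
```

```bash
python3 -m inch '0 0 -.1 0 .2;0 0 -.2 0 .2;0 0 -.2 0 .2;0 0 -.2 0 .2;0 0 0 0 .2;0 0 0 0 .2;0 0 0 0 .2;0 0 0 0 .2'|egrep 'pos|force|wid'
python3 - <<'E'
from h import *
rel(.5961,-.2863,77,.08)
s=capture('scene');p=get_state()['tcp_pos']
print(proj(s,[p,p+[0,0,.023]]))
cv2.imwrite('pics/m3.png',cv2.resize(s['color'][60:240,260:460],None,fx=3,fy=3,interpolation=cv2.INTER_CUBIC))
E
```

```text
tcp_pos: [0.4511, 0.0014, 0.0897]
contact_force: [0.1, -0.2, -1.5]
gripper_width: 0.036
gripper_force: 29.9
at [0.4511 0.0014 0.0897] [-1.800e+02 -1.000e-01  1.733e+02] shift [-1.184 -1.792  0.064] spin 0.0175 or -0.4825 q6 -122.0 t 10.35
[[350.21012556 186.08406532]
 [351.33824099 174.634154  ]]
```

View pics/m3.png

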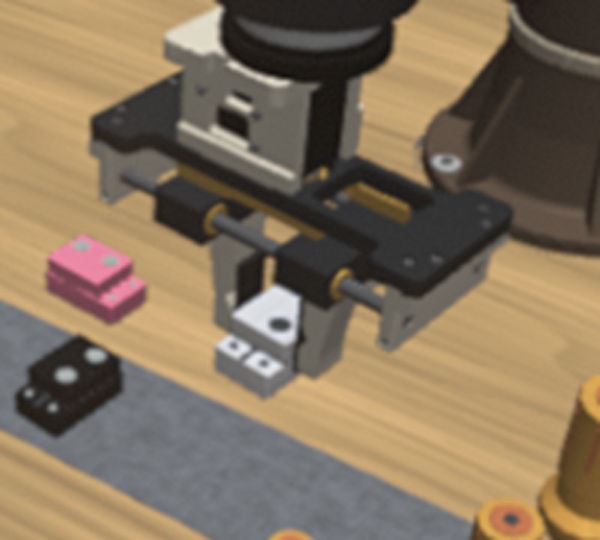

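Silver is held, level and square. Its lid and front disc show at (280,325). Carrying it to the red pocket.

```bash
python3 -m inch '-.1 -.156 0 0 .2;-.18 -.272 0 0 .2;-.18 -.272 0 0 .2;-.18 -.272 0 0 .2;-.18 -.272 0 0 .2;-.18 -.272 0 0 .2;-.184 -.276 0 0 .2;0 0 0 .0175 .2'|egrep 'pos|force|wid'
python3 -c "
from h import *
rel(.5961,-.2863,77,-.007)"
```

```text
tcp_pos: [0.5973, -0.2891, 0.0887]
contact_force: [-1.2, 1.1, -2.3]
gripper_width: 0.0358
gripper_force: 29.9
at [ 0.5973 -0.2891  0.0887] [-1.800e+02 -1.000e-01  1.667e+02] shift [0.012 0.016 0.638] spin -0.0008 or 0.4992 q6 -94.3 t 11.4
```

```bash
python3 -m inch '.008 .01 .1 0 .2;0 0 .15 0 .2;0 0 .15 0 .2;0 0 .12 0 .2;0 0 .06 0 .2;0 0 .03 0 .2;0 0 .025 0 .2;0 0 0 0 .2'|egrep 'pos|force|wid'
```

```text
tcp_pos: [0.596, -0.2844, -0.0045]
contact_force: [0.1, 0.3, -1.4]
gripper_width: 0.0359
gripper_force: 29.9
```

```bash
python3 -m inch '0 0 .007 0 .2;0 0 .007 0 .2;0 0 .007 0 .2;0 0 0 0 .2;0 0 0 0 .55;0 0 0 0 .55;0 0 0 0 .55;0 0 0 0 .55'|egrep 'pos|force|wid'
python3 -m inch '0 0 -.1 0 .6;0 0 -.25 0 .8;0 0 -.3 0 .8;0 0 -.2 0 .8;0 0 0 0 .8;0 0 0 0 .8;0 0 0 0 .8;0 0 0 0 .8'|egrep 'pos|force|wid'
python3 -c "
from h import *
rel(.4332,-.2688,77,.12)"
```

```text
tcp_pos: [0.5959, -0.2843, -0.0078]
contact_force: [-0.1, -0.5, -0.4]
gripper_width: 0.0478
gripper_force: 0.0
tcp_pos: [0.5954, -0.2842, 0.1186]
contact_force: [-0.0, -0.2, -0.8]
gripper_width: 0.0698
gripper_force: 0.0
at [ 0.5954 -0.2842  0.1186] [-1.80e+02 -1.00e-01  1.67e+02] shift [ 1.077 -0.143 -0.009] spin 0.0 or -0.5 q6 -94.4 t 14.4
```

```bash
python3 -m inch '.154 -.02 0 0 .8;.154 -.02 0 0 .8;.154 -.02 0 0 .8;.154 -.02 0 0 .8;.154 -.02 0 0 .8;.154 -.02 0 0 .8;.153 -.023 0 0 .8;0 0 0 0 .8'|egrep 'pos|force|wid'
python3 - <<'E'
from h import *
rel(.4332,-.2688,77,.018)
t=capture('top');s=capture('scene')
a=cv2.resize(t['color'][180:340,340:500],(400,400),interpolation=cv2.INTER_CUBIC)
b=cv2.resize(s['color'][60:260,120:320],(400,400),interpolation=cv2.INTER_CUBIC)
cv2.imwrite('pics/m4.png',np.hstack([a,b]))
p=get_state()['tcp_pos'];print(proj(s,[p+[0,0,.023],[.4332,-.2688,.07]]))
E
```

```text
tcp_pos: [0.4322, -0.2687, 0.1195]
contact_force: [0.4, -0.2, -0.6]
gripper_width: 0.07
gripper_force: 0.0
at [ 0.4322 -0.2687  0.1195] [180.  -0. 167.] shift [-0.007  0.001  0.676] spin -0.0001 or 0.4999 q6 -93.3 t 15.4
[[228.56075208  99.90089873]
 [233.29351435 134.48156336]]
```

View pics/m4.png

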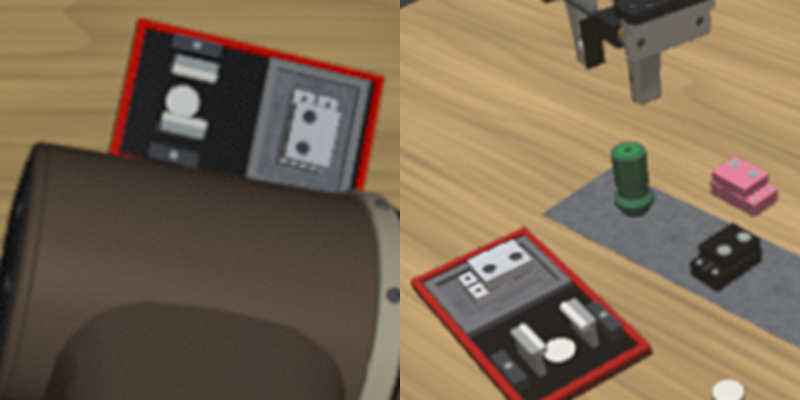

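Silver lies flat in the red pocket at (313,130) in the left half. The green collet stands under the open fingers at (630,180) in the right half. Descending to grip it.

```bash
python3 -m inch '-.007 0 .15 0 .75;0 0 .15 0 .75;0 0 .15 0 .75;0 0 .15 0 .75;0 0 .07 0 .75;0 0 .006 0 .75;0 0 0 0 .2;0 0 0 0 .2'|egrep 'pos|force|wid'
python3 -m inch '0 0 0 0 .2;0 0 0 0 .2;0 0 0 0 .2;0 0 0 0 .2;0 0 0 0 .2;0 0 -.1 0 .2;0 0 -.2 0 .2;0 0 -.2 0 .2' 40 |egrep 'pos|force|wid'
python3 -c "
from h import *
rel(.6197,-.184,77,.10)"
```

```text
tcp_pos: [0.4353, -0.2693, 0.019]
contact_force: [-0.0, 0.3, -0.7]
gripper_width: 0.051
gripper_force: 0.0
tcp_pos: [0.4341, -0.269, 0.0943]
contact_force: [1.3, 0.8, -2.1]
gripper_width: 0.0333
gripper_force: 40.0
at [ 0.4341 -0.269   0.0943] [ 1.80e+02 -1.00e-01  1.67e+02] shift [-1.078  0.83  -0.038] spin -0.0 or 0.5 q6 -93.3 t 17.5
```

```bash
python3 -m inch '-.1 .08 0 0 .2;-.19 .145 0 0 .2;-.19 .145 0 0 .2;-.19 .145 0 0 .2;-.19 .145 0 0 .2;-.15 .12 0 0 .2;-.068 .05 0 0 .2;0 0 0 0 .2'|egrep 'pos|force|wid'
python3 -m inch '0 0 .08 0 .2;0 0 .08 0 .2;0 0 .05 0 .2;0 0 0 0 .2;0 0 0 0 .2;0 0 0 0 .2;0 0 0 0 .2;0 0 0 0 .2'|egrep 'pos|force|wid'
python3 - <<'E'
from h import *
rel(.6197,-.184,77,.0238)
t=capture('top');s=capture('scene')
a=cv2.resize(t['color'][150:270,370:490],(400,400),interpolation=cv2.INTER_CUBIC)
b=cv2.resize(s['color'][110:270,130:290],(400,400),interpolation=cv2.INTER_CUBIC)
h=get_state()['tcp_pos'][2]-.0178
for z in (.0155+h,.006): 
  for u in proj(s,[.6197,-.184,z]): cv2.circle(b,tuple(int(v) for v in (u-[130,110])*2.5),3,(255,0,255),-1)
cv2.imwrite('pics/m5.png',np.hstack([a,b]))
E
```

```text
tcp_pos: [0.6202, -0.1836, 0.0921]
contact_force: [-1.4, 0.2, -1.8]
gripper_width: 0.0337
gripper_force: 40.0
tcp_pos: [0.6203, -0.1842, 0.0619]
contact_force: [-0.7, -0.0, -1.4]
gripper_width: 0.0329
gripper_force: 40.0
at [ 0.6203 -0.1842  0.0619] [180.   0. 167.] shift [0.004 0.    0.254] spin 0.0 or -0.5 q6 -103.7 t 19.5
```

View pics/m5.png

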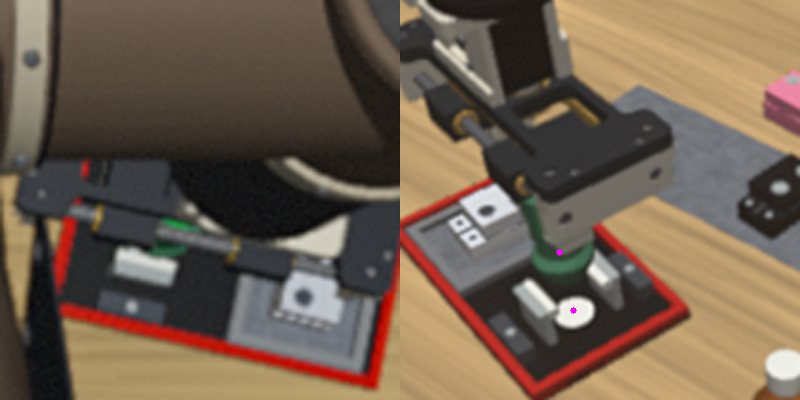

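Aligned: the flange is centred at about (562,255), over the clip dot (575,313), and both match the predictions. Pushing down.

```bash
python3 -m inch '.004 0 .05 0 .2;0 0 .04 0 .2;0 0 .02 0 .2;0 0 .02 0 .2;0 0 .02 0 .2;0 0 .02 0 .2;0 0 0 0 .2;0 0 0 0 .2' 50|egrep 'pos|force|wid'
```

```text
tcp_pos: [0.6187, -0.1839, 0.0351]
contact_force: [1.8, 0.0, -4.9]
gripper_width: 0.0329
gripper_force: 50.0
```

```bash
python3 -m inch '0 0 .02 0 .2;0 0 .02 0 .2;0 0 .02 0 .2;0 0 .015 0 .2;0 0 .01 0 .2;0 0 0 0 .2;0 0 0 0 .2;0 0 0 0 .2'|egrep 'pos|force|wid'
```

```text
tcp_pos: [0.6207, -0.1842, 0.0246]
contact_force: [2.0, 0.5, 6.5]
gripper_width: 0.0327
gripper_force: 50.0
```

```bash
python3 -m inch '0 0 .007 0 .2;0 0 0 0 .2;0 0 0 0 .2;0 0 0 0 .2;0 0 0 0 .2;0 0 0 0 .2;0 0 0 0 .2;0 0 0 0 .2'|egrep 'pos|force|wid'
```

```text
tcp_pos: [0.6209, -0.1842, 0.0245]
contact_force: [-0.5, 1.6, 13.8]
gripper_width: 0.0334
gripper_force: 50.0
```

It's on the floor: the force rises stiffly with no further travel. Releasing and rising.

```bash
python3 -m inch '0 0 0 0 .7;0 0 0 0 .7;0 0 0 0 .7;0 0 0 0 .7;0 0 -.1 0 .75;0 0 -.25 0 .75;0 0 -.25 0 .75;0 0 -.05 0 .75'|egrep 'pos|force|wid'
python3 -c "
from h import *
rel(.4492,-.1392,83.3,.11)"
```

```text
tcp_pos: [0.6216, -0.1843, 0.1242]
contact_force: [0.2, -0.6, -0.9]
gripper_width: 0.0655
gripper_force: 0.0
at [ 0.6216 -0.1843  0.1242] [180.    0.3 167. ] shift [1.188 0.035 0.095] spin -0.0174 or 0.4826 q6 -103.7 t 23.6
```

```bash
python3 -m inch '.1 .003 0 0 .75;.2 .006 0 0 .75;.2 .006 0 0 .75;.2 .006 .03 0 .75;.2 .006 .03 0 .75;.2 .006 .035 0 .75;.088 .002 0 0 .75;0 0 0 -.0174 .75'|egrep 'pos|force|wid'
python3 - <<'E'
from h import *
rel(.4492,-.1392,83.3,-.014)
t=capture('top');s=capture('scene')
a=cv2.resize(t['color'][180:300,370:490],(400,400),interpolation=cv2.INTER_CUBIC)
b=cv2.resize(s['color'][110:270,120:280],(400,400),interpolation=cv2.INTER_CUBIC)
cv2.imwrite('pics/m6.png',np.hstack([a,b]))
E
```

```text
tcp_pos: [0.4458, -0.1387, 0.1055]
contact_force: [0.6, -0.9, -0.1]
gripper_width: 0.0658
gripper_force: 0.0
at [ 0.4458 -0.1387  0.1055] [-180.    -0.   173.4] shift [-0.023 -0.001  0.797] spin 0.0003 or -0.4997 q6 -103.6 t 24.6
```

View pics/m6.png

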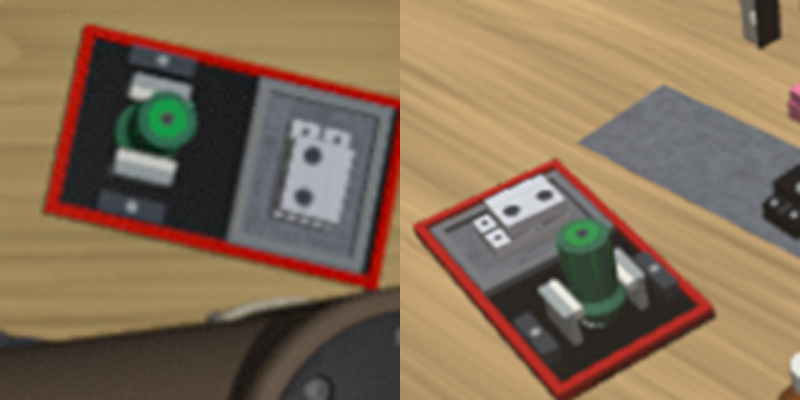

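Silver is in its pocket. The green collet stands between the noses, with its top centre at (167,118) in the top half and (583,233) in the scene half. I'll check its height numerically.

Run:
```python
from h import *
t=capture('top');s=capture('scene')
print('obs top',370+167.5/3.333-.5,180+118.5/3.333-.5,'scene',120+183/2.5,110+233/2.5)
for z in(.076,.085): print(z,proj(t,[.6205,-.184,z]),proj(s,[.6205,-.184,z]))
print(proj(s,[.6197,-.184,.006]))
```

```text
obs top 419.75502550255027 215.05355535553554 scene 193.2 203.2
0.076 [[419.58531524 214.54219865]] [[191.52413697 203.4396686 ]]
0.085 [[420.61713249 213.74565639]] [[190.49855498 199.12731408]]
[[199.29189197 234.18943111]]
```

The height matches fully home. Gripping the black holder.

```bash
python3 -m inch '-.023 0 .15 0 .75;0 0 .2 0 .75;0 0 .2 0 .75;0 0 .15 0 .75;0 0 .06 0 .75;0 0 .03 0 .75;0 0 0 0 .2;0 0 0 0 .2' 30|egrep 'pos|force|wid'
python3 -m inch '0 0 0 0 .2;0 0 0 0 .2;0 0 0 0 .2;0 0 -.1 0 .2;0 0 -.2 0 .2;0 0 -.3 0 .2;0 0 -.2 0 .2;0 0 0 0 .2' |egrep 'pos|force|wid'
python3 -c "
from h import *
rel(.5927,.1735,91.6,.09)"
```

```text
tcp_pos: [0.4511, -0.1392, -0.0122]
contact_force: [-0.4, 0.5, 0.0]
gripper_width: 0.051
gripper_force: 0.0
tcp_pos: [0.4521, -0.1391, 0.1093]
contact_force: [0.2, 0.5, -2.6]
gripper_width: 0.0357
gripper_force: 30.0
at [ 0.4521 -0.1391  0.1093] [179.9   0.3 173.3] shift [-0.687  2.179  0.129] spin -0.0231 or 0.4769 q6 -103.6 t 26.8
```

```bash
python3 -m inch '-.05 .15 0 0 .2;-.09 .29 0 0 .2;-.1 .31 0 0 .2;-.1 .31 0 0 .2;-.1 .31 0 0 .2;-.1 .31 0 0 .2;-.097 .31 0 0 .2;-.05 .189 0 0 .2' |egrep 'pos|force|wid'
python3 -m inch '0 0 .05 -.0231 .2;0 0 .1 0 .2;0 0 .1 0 .2;0 0 .1 0 .2;0 0 0 0 .2;0 0 0 0 .2;0 0 0 0 .2;0 0 0 0 .2' |egrep 'pos|force|wid'
python3 -c "
from h import *
rel(.5927,.1735,91.6,-.0065)"
```

```text
tcp_pos: [0.5912, 0.1751, 0.1052]
contact_force: [0.3, -0.1, -1.1]
gripper_width: 0.0358
gripper_force: 30.0
tcp_pos: [0.5915, 0.1734, 0.0552]
contact_force: [0.3, 0.0, -1.5]
gripper_width: 0.0359
gripper_force: 30.0
at [0.5915 0.1734 0.0552] [ 1.800e+02  1.000e-01 -1.784e+02] shift [-0.008  0.     0.411] spin -0.0001 or 0.4999 q6 -122.9 t 28.8
```

```bash
python3 -m inch '-.008 0 .12 0 .2;0 0 .12 0 .2;0 0 .1 0 .2;0 0 .05 0 .2;0 0 .014 0 .2;0 0 .007 0 .2;0 0 0 0 .2;0 0 0 0 .2' |egrep 'pos|force|wid'
```

```text
tcp_pos: [0.5922, 0.1731, -0.0063]
contact_force: [-3.8, -1.2, 5.2]
gripper_width: 0.0355
gripper_force: 30.0
```

On the floor (contact force 5 N). Releasing, then moving to the brass collet.

```bash
python3 -m inch '0 0 0 0 .55;0 0 0 0 .55;0 0 0 0 .55;0 0 -.1 0 .6;0 0 -.25 0 .75;0 0 -.3 0 .75;0 0 -.2 0 .75;0 0 0 0 .75'|egrep 'pos|force|wid'
python3 -c "
from h import *
rel(.4503,.1416,91.6,.115)"
```

```text
tcp_pos: [0.5943, 0.1742, 0.1247]
contact_force: [-0.5, 0.7, -1.2]
gripper_width: 0.0657
gripper_force: 0.0
at [0.5943 0.1742 0.1247] [ 179.8    0.3 -178.4] shift [ 0.966 -0.191  0.065] spin 0.0 or -0.5 q6 -122.8 t 30.8
```

```bash
python3 -m inch '.08 -.016 0 0 .75;.16 -.031 0 0 .75;.16 -.031 0 0 .75;.16 -.031 0 0 .75;.16 -.031 0 0 .75;.16 -.031 0 0 .75;.086 -.02 0 0 .75;0 0 0 0 .75'|egrep 'pos|force|wid'
python3 - <<'E'
from h import *
t=capture('top');s=capture('scene')
a=cv2.resize(t['color'][180:300,150:270],(400,400),interpolation=cv2.INTER_CUBIC)
b=cv2.resize(s['color'][150:400,330:580],(400,400),interpolation=cv2.INTER_CUBIC)
for q in ((.09),(.105),(.12)): 
  p,_=fit(t,[[0,0,q]],np.array([[232.5,351]]),[.37,.16],False); print(q,p,proj(s,[*p,q]),proj(s,[*p,0]))
rel(.4503,.1416,91.6,.0178)
cv2.imwrite('pics/m7.png',np.hstack([a,b]))
E
```

```text
tcp_pos: [0.4476, 0.1403, 0.1204]
contact_force: [0.0, 0.1, 0.2]
gripper_width: 0.0657
gripper_force: 0.0
0.09 [0.36552675 0.16338589] [[466.83102747 197.89526331]] [[452.9870613  237.60236319]]
0.105 [0.36735868 0.16073283] [[467.30708869 190.50386012]] [[451.12379994 237.55753955]]
0.12 [0.36919062 0.15807976] [[467.79128233 182.88021869]] [[449.259514   237.51270765]]
at [0.4489 0.1409 0.1205] [ 180.     0.  -178.4] shift [-0.01   0.004  0.685] spin 0.0 or -0.5 q6 -129.9 t 31.9
```

View pics/m7.png

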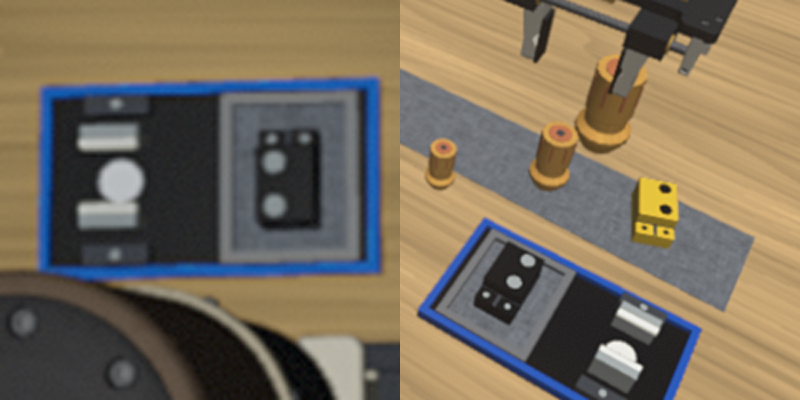

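The black holder lies flat in the blue pocket at (287,180). The middle brass collet stands at (555,155) in the scene half, and the big decoy behind it clears the gripper body by about 18 mm. Gripping a little higher this time.

```bash
python3 -m inch '-.01 .004 .12 0 .75;0 0 .15 0 .75;0 0 .15 0 .75;0 0 .13 0 .75;0 0 .07 0 .75;0 0 .037 0 .75;0 0 0 0 .2;0 0 0 0 .2' 40|egrep 'pos|force|wid'
python3 -m inch '0 0 0 0 .2;0 0 0 0 .2;0 0 0 0 .2;0 0 0 0 .2;0 0 -.1 0 .2;0 0 -.2 0 .2;0 0 -.2 0 .2;0 0 0 0 .2' |egrep 'pos|force|wid'
python3 -c "
from h import *
rel(.5898,.2785,91.6,.09)"
```

```text
tcp_pos: [0.4503, 0.1416, 0.0225]
contact_force: [-0.9, 0.2, -0.1]
gripper_width: 0.0511
gripper_force: 0.0
tcp_pos: [0.4509, 0.1421, 0.0987]
contact_force: [0.6, 0.1, -2.0]
gripper_width: 0.0332
gripper_force: 39.8
at [0.4509 0.1421 0.0987] [ 179.9    0.2 -178.4] shift [-0.951  0.883  0.058] spin -0.0 or 0.5 q6 -129.9 t 33.9
```

```bash
python3 -m inch '-.08 .08 0 0 .2;-.165 .153 0 0 .2;-.165 .153 0 0 .2;-.165 .153 0 0 .2;-.165 .153 0 0 .2;-.135 .123 0 0 .2;-.076 .068 0 0 .2;0 0 0 0 .2'|egrep 'pos|force|wid'
python3 -m inch '0 0 .08 0 .2;0 0 .08 0 .2;0 0 .05 0 .2;0 0 0 0 .2;0 0 0 0 .2;0 0 0 0 .2;0 0 0 0 .2;0 0 0 0 .2'|egrep 'pos|force|wid'
python3 - <<'E'
from h import *
rel(.5898,.2785,91.6,.028)
s=capture('scene');b=cv2.resize(s['color'][220:440,370:570],None,fx=2.7,fy=2.7,interpolation=cv2.INTER_CUBIC)
h=get_state()['tcp_pos'][2]-.022
for z in (.0155+h,.006): 
  for u in proj(s,[.5898,.2785,z]): cv2.circle(b,tuple(int(v) for v in (u-[370,220])*2.7),2,(255,0,255),-1)
cv2.imwrite('pics/m8.png',b)
E
```

```text
tcp_pos: [0.5888, 0.2779, 0.0952]
contact_force: [-0.9, -0.3, -1.7]
gripper_width: 0.0337
gripper_force: 39.8
tcp_pos: [0.5888, 0.2777, 0.0656]
contact_force: [0.5, -0.3, -1.4]
gripper_width: 0.0331
gripper_force: 39.8
at [0.5888 0.2777 0.0656] [ 180.     0.  -178.4] shift [-0.007  0.005  0.25 ] spin -0.0 or 0.5 q6 -130.8 t 35.9
```

View pics/m8.png

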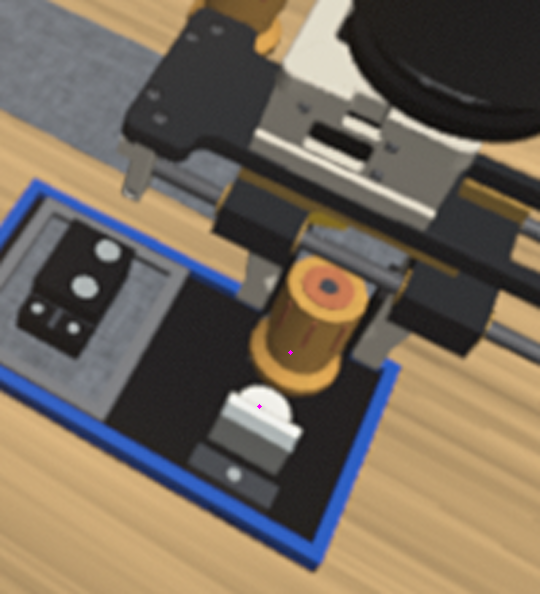

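The flange centre (295,353) and clip dot (266,404) share the same small offset from prediction, about +5 px, so it's aligned. Pushing down.

```bash
python3 -m inch '-.006 .004 .05 0 .2;0 0 .04 0 .2;0 0 .02 0 .2;0 0 .02 0 .2;0 0 .02 0 .2;0 0 .02 0 .2;0 0 0 0 .2;0 0 0 0 .2' 50|egrep 'pos|force|wid'
python3 -m inch '0 0 .02 0 .2;0 0 .02 0 .2;0 0 .02 0 .2;0 0 .015 0 .2;0 0 .007 0 .2;0 0 0 0 .2;0 0 0 0 .2;0 0 0 0 .2'|egrep 'pos|force|wid'
```

```text
tcp_pos: [0.5896, 0.2783, 0.0397]
contact_force: [-0.5, 1.0, -0.1]
gripper_width: 0.0331
gripper_force: 49.8
tcp_pos: [0.5897, 0.2781, 0.0283]
contact_force: [-1.9, -0.5, 6.2]
gripper_width: 0.0332
gripper_force: 49.9
```

```bash
python3 -m inch '0 0 .007 0 .2;0 0 0 0 .2;0 0 0 0 .2;0 0 0 0 .2;0 0 0 0 .2;0 0 0 0 .2;0 0 0 0 .2;0 0 0 0 .2'|egrep 'pos|force|wid'
```

```text
tcp_pos: [0.59, 0.2782, 0.0283]
contact_force: [-3.9, -1.7, 12.0]
gripper_width: 0.0331
gripper_force: 49.9
```

```bash
python3 -m inch '0 0 0 0 .7;0 0 0 0 .7;0 0 0 0 .7;0 0 0 0 .7;0 0 -.1 0 .75;0 0 -.25 0 .75;0 0 -.25 0 .75;0 0 -.1 0 .75'|egrep 'pos|force|wid'
python3 -m inch '.1 .15 0 0 .75;.1 .2 0 0 .75;.1 .2 0 0 .75;.1 .2 0 0 .75;.1 .2 0 0 .75;0 .1 0 0 .75;0 0 0 0 .75;0 0 0 0 .75'|egrep 'pos|force|wid'
python3 - <<'E'
from h import *
t=capture('top');s=capture('scene')
a=cv2.resize(t['color'][130:370,130:510],(790,500),interpolation=cv2.INTER_CUBIC)
cv2.imwrite('pics/m9.png',a)
cv2.imwrite('pics/m10.png',cv2.resize(s['color'][110:440,110:560],None,fx=1.77,fy=1.77,interpolation=cv2.INTER_CUBIC))
for z in(.076,.085): print(z,proj(t,[.5898,.2783,z]),proj(s,[.5898,.2783,z]))
E
```

```text
tcp_pos: [0.5909, 0.2791, 0.1354]
contact_force: [-0.2, 1.4, -0.6]
gripper_width: 0.0659
gripper_force: 0.0
tcp_pos: [0.5106, 0.4328, 0.1314]
contact_force: [-0.3, 0.1, -1.2]
gripper_width: 0.0654
gripper_force: 0.0
0.076 [[176.28229823 229.62658131]] [[481.47892844 343.26863816]]
0.085 [[174.88074152 228.98368431]] [[483.7073553  339.37630637]]
```

View pics/m9.png

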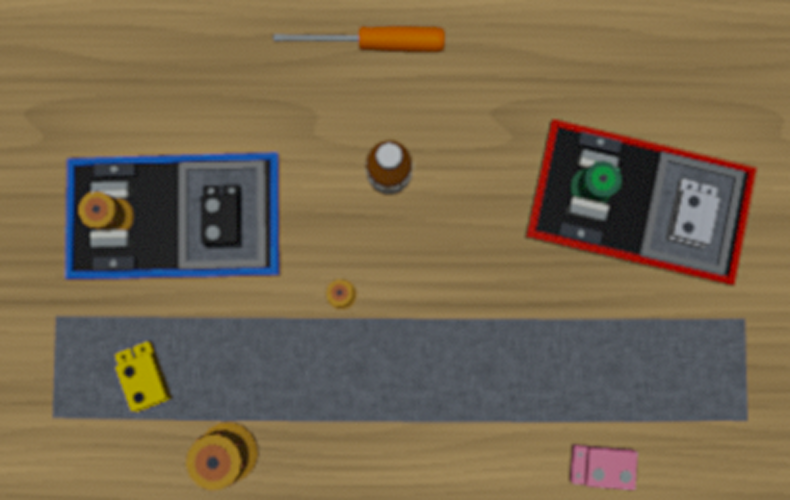

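View pics/m10.png

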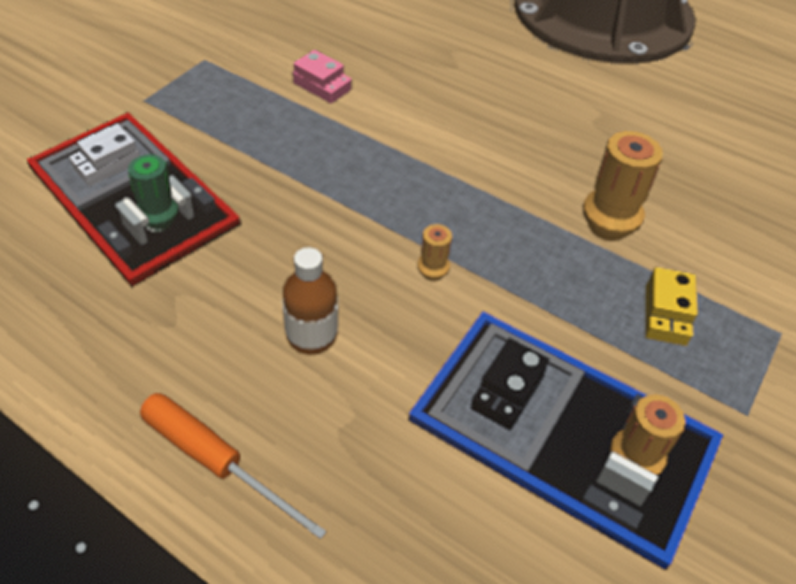

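The brass collet's top is at (482.9,343.9) in the scene image, against (481.5,343.3) predicted for fully home. All four parts are in place and everything else is undisturbed.

```bash
python3 -c "
from plant import *
print(close_job())"
```

```text
the job is handed in; nothing more can be done
None
```

Both kits are made up and the job is handed in: both holders lie flat and right way up in their pockets, and both collets measured fully home; the yellow holder, bottle and screwdriver look undisturbed.

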